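# Clamp a steel bar and lap its top face

### The arm

A 6-joint arm with a two-finger parallel gripper is mounted at the origin on the work surface. World frame = base frame: x ahead of the robot, y to its left, z up, the work surface at z = 0. Lengths are in m, angles in degrees, forces in N, time in s.
With the tool pointing down it reaches from about 0.35 to 0.775 m from the base axis. Payload 7.3 kg.
Tool frame: the origin (TCP) lies midway between the tips of the shut fingers; the grasp point (between the pads) lies tcp_to_grasp behind it (tcp_to_grasp is the distance from the TCP to the grasp point, in m); z points along the fingers, y is the line along which they close (so a half turn about z gives the same grasp; the last joint's range is limited). The gripper opens to 92 mm and grips with 3 to 60 N. Pads are 19 mm wide; open, the fingers measure 130 mm over their backs; the gripper's body (75 mm by 190 mm) begins 47 mm behind the grasp point.
Start: joints at [54.717, 19.595, 87.324, -0, 73.075, -8.365], TCP at [0.238, 0.468, 0.227] pointing down, gripper open.
Joint ranges: [-145.02, 145.02], [-44.19, 115.74], [2.07, 154.8], [-57.11, 237.11], [16.16, 152.29], [-177.93, 177.93]. Speed limits (degrees/s): [147.25, 147.25, 180, 180, 180, 180].

### API

Orientations are given as a 3x3 rotation matrix whose columns are the frame's x, y, z axes.
In Python, from workcell import * gives the robot as it stands.
- The arm moves only by the tool arm_command, never from a script. Its argument "rows" is a list of rows, each a list of 4 numbers: the shift along the world's x, y, z in cm, then the turn about the world's z in rad. A call has 1 to 20 rows; each row is the pose to reach, as a shift and turn from the pose commanded when the call began; what a row does not reach only later rows make up. A row lasts 1/8 s, in which the tool goes at most 62.5 mm and 10.7 degrees, less where a joint would pass 70% of its speed; a pose out of reach is approached as far as the arm can. A call with a gripper value outside its range is refused whole. "grip" is the finger opening in cm, from 0 to 9.18, set as the call begins (left out, the last holds). The fingers move at their own pace and stop on an object; "squeeze" is the grip in N (left out, the last holds). Time passes only in rows, so rows that repeat a pose let the fingers close. It gives the time, the measured TCP pose, the force, the opening and the grip force at its end, in the units of the state.
- get_state(): the state, without advancing time (a new reading comes with each control period).
- get_image(name): name is "scene" or "side" or "wrist"; returns a dict with "image" (400x640x3 uint8, blue, green, red), "camera_matrix" (3x3 intrinsics, pixels), "k1" (the pictures are not rectified: a ray, as slopes to the right and down, at radius r is drawn at 1 + k1 r^2 times it, then the intrinsics apply), "xyz" and "orientation" of the camera in the world; the wrist camera has in their place "mount" (4x4, takes a point from camera to tool coordinates, whose origin is the TCP and whose axes are the flange's). Camera axes: x right, y up, looking along -z (the intrinsics and any distortion apply to the point x, -y, -z); pixel columns grow to the right and rows downward; lengths in m; the calibration is good to about 2 mm. A picture is of the moment at which its call begins: read the wrist's pose just before it. There is no depth.
- hand_in(): hands the job in; it is judged then, once.
The state is a dict: "clock": time; "joints": joint angles; "qd": joint speeds; "joint_efforts": joint torques, N m; "tcp_pos": TCP position; "orientation": TCP orientation; "wrist_force": force on the tool from outside, world axes, zero at the start; "wrist_torque": the same for the moment, N m; "grip_width": opening from 0.0 (shut) to 1.0 (fully open); "finger_force": force on a finger pad.
Only numpy, scipy, OpenCV 4.12 (cv2) and the standard library are available. Lean on these libraries where they do the work, as an engineer would, in place of code of your own. Each camera call takes 0.05 s, during which the arm holds its last target. There are 200 camera calls.

### The job

Slide the fixture's sliding stop along its channel until the steel bar is held snug between it and the fixed stop. Then take the spring-handled lapping block from its tray, set it flat and lengthwise on the bar with its rear edge at the end next to the sliding stop, press until its handle has sunk about halfway on its springs, and sweep it along at that steady pressure until its front edge reaches the other end of the bar, without lifting or bottoming the handle. Put the block back in its tray standing on its sole, and leave the bar clamped and the things lying around the fixture and tray where they are.

Things in the scene. Friction and masses are not known exactly. Their poses are not given: they have to be found in the camera images.
- fixture: low grey lapping fixture fixed to the bench. Origin on the bench; bed x = -182 to +128 mm (its length), 75 mm wide. Channel along x: floor 30 mm above the bench, 43 mm wide, side rails 12 mm wide with tops 37 mm above the bench. The fixed stop, a plain low block 9 mm high, closes the channel at the +x end (inner face at x = +110 mm); the sliding stop, with an upright fin, is at the -x end
- stop (a joint): travel of the sliding stop along the fixture's +x, 0 to 0.100 m, stiff (about 6 N). Its pushing face is at fixture x = -130 mm + this value; with the bar snug between both stops it reads about 0.080
- stop_fin (a point): on the sliding stop's upright steel grip fin, centred, 11 mm below its top, 64 mm above the bench. The fin is 26 mm long (fixture x), 12 mm wide, and stands from 39 to 75 mm above the bench on a base 44 x 41 x 9 mm; the fin's centre is 27 mm behind the base's pushing face
- bar: loose flat steel bar 160 x 40 x 12 mm, 0.6 kg, lying in the fixture's channel. Origin at the centre of its underside, x along its length, same sense as the fixture's x (-x end faces the sliding stop). Top face 42 mm above the bench, 3 mm higher than both stops. Home against the fixed stop its origin is at fixture x = +30 mm
- lapper: sole of the lapping block: dark flat steel 70 mm long (its x) x 36 mm wide x 20 mm high, origin at the centre of its underside; x may point either way. A wooden handle rides above it on two springs. About 0.31 kg in all
- lapper_grip (a joint): how far the handle has sunk towards the sole, 0 (free) to 0.014 m (bottomed); it begins to sink at about 2 N and takes 0.4 N more per mm. Halfway is 0.007
- lapper_handle (a point): on the wooden handle's middle, 59 mm above the sole's underside while the handle is free: where to hold it. The handle is 70 mm long (lapper x), 22 mm wide (lapper y), and spans 38 to 72 mm above the underside. Keep fingertips above 38 mm, or they meet the sole when the handle sinks
- tray: low open aluminium tray 125 (x) x 85 (y) x 14 mm high, walls 4 mm, floor 4 mm thick, fixed to the bench; origin at the centre of its underside. The lapping block stands in it at the start
- offcut: flat steel offcut 100 x 28 x 8 mm lying near the fixture; leave it alone
- setblock: dark steel setting block 50 x 50 x 25 mm with two holes, near the fixture; leave it alone
- tin: closed round tin, 64 mm across, 45 mm high, beyond the tray; leave it alone
Things that resemble listed ones, but are neither listed nor needed, are in the scene too. What is shaped like the lapper but green or orange is not meant.

How it is judged:
By the outcome, as a careful person would: the job done as asked, in the order asked, and still so for the second after the job is handed in, with the robot touching nothing.
It also fails if it takes over 64 s, if anything falls off the work surface, if the arm or the gripper's body presses on something with over 40 N, if the wrist force passes 120 N, or if a joint passes its speed limit or range.

## Working session

There is one attempt and no reset: what is moved stays moved. The work goes in short steps, Python scripts to look and compute and a tool call to move; the robot and the scene stay as the last step left them, time stands still between calls to the robot, and variables do not carry over. Pictures are saved under pics/ and viewed, at most 10 in all, crops included, and the job is handed in when it is done.

Besides the shell and the picture viewer there is one more tool, called after "Call:" by a JSON object that holds its "fn" and its "kwargs". arm_command: Moves the arm, as the interface text tells. Its arguments: {"type":"object","properties":{"rows":{"type":"array"},"grip":{"type":"number"},"squeeze":{"type":"number"}},"required":["rows"]}

```bash
ls; mkdir -p pics; python3 - <<'E'
from workcell import *
import cv2
s=get_state();print({k:s[k] for k in('clock','tcp_pos','orientation','wrist_force','grip_width')})
for n in('scene','side','wrist'):
    d=get_image(n);cv2.imwrite(f'pics/{n}0.png',d['image'])
    print(n,{k:v for k,v in d.items() if k!='image'})
try: print(tcp_to_grasp)
except Exception as e: print(e)
E
```

```text
pics
{'clock': 0.0, 'tcp_pos': array([0.23741743, 0.46778469, 0.22603787]), 'orientation': array([[-8.91671953e-01,  4.52681282e-01, -8.86356558e-04],
       [ 4.52682100e-01,  8.91671064e-01, -1.27709129e-03],
       [ 2.12223173e-04, -1.53998423e-03, -9.99998792e-01]]), 'wrist_force': array([ 0.6997717 , -0.43057584,  0.50552717]), 'grip_width': 1.0019274614639067}
scene {'camera_matrix': array([[437.31167467,   0.        , 323.78036944],
       [  0.        , 437.31167467, 197.4269024 ],
       [  0.        ,   0.        ,   1.        ]]), 'k1': -0.04427175081296674, 'xyz': array([1.06608396, 0.18475033, 0.8726764 ]), 'orientation': array([[-0.39047873, -0.75309637,  0.52950186],
       [ 0.92049215, -0.31010655,  0.23775645],
       [-0.01485153,  0.58024114,  0.81430931]])}
side {'camera_matrix': array([[392.0958051 ,   0.        , 314.91674097],
       [  0.        , 392.0958051 , 198.39670067],
       [  0.        ,   0.        ,   1.        ]]), 'k1': -0.03509328646807222, 'xyz': array([ 0.28604799, -0.70865366,  0.72960948]), 'orientation': array([[ 0.93403472,  0.25610498, -0.24897666],
       [-0.35665114,  0.63072311, -0.68919397],
       [-0.01947067,  0.7325289 ,  0.68045742]])}
wrist {'camera_matrix': array([[315.99711373,   0.        , 320.406376  ],
       [  0.        , 315.99711373, 197.39279553],
       [  0.        ,   0.        ,   1.        ]]), 'k1': -0.01921023361906894, 'mount': array([[-8.65761754e-04,  9.65113962e-01,  2.61828744e-01,
         6.93605996e-02],
       [ 9.99999463e-01,  6.86459938e-04,  7.76267784e-04,
        -2.86275264e-04],
       [ 5.69451933e-04,  2.61829276e-01, -9.65114038e-01,
        -1.57864802e-01],
       [ 0.00000000e+00,  0.00000000e+00,  0.00000000e+00,
         1.00000000e+00]])}
0.0188
```

View pics/scene0.png

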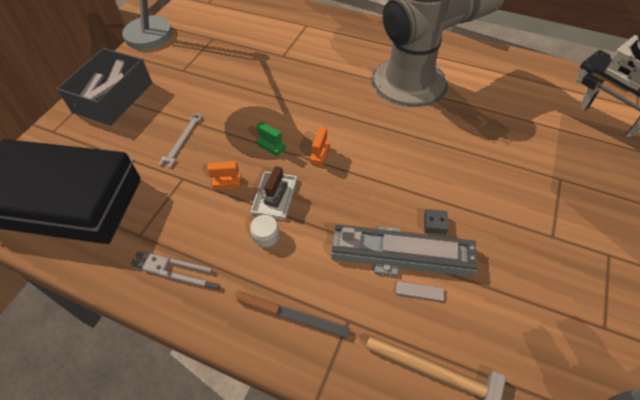

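View pics/side0.png

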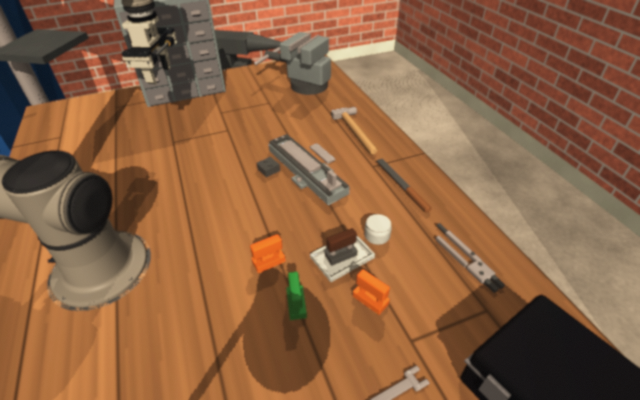

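Scene view: the lapper (brown handle, dark sole, in the tray) is at (275,183). Look-alikes are orange at (224,175), orange at (320,147) and green at (270,138). The fixture runs from (335,247) to (475,258), with the fin at about (350,237). The side view agrees: lapper (340,240), fin (330,178). I choose the brown one, which stands in the tray.

```bash
cat >h.py <<'E'
from workcell import *
import numpy as np, cv2
def cam(n):
    s=get_state(); d=get_image(n)
    if n=='wrist':
        m=np.array(d['mount']); R=s['orientation']@m[:3,:3]; p=s['tcp_pos']+s['orientation']@m[:3,3]
    else: R,p=d['orientation'],d['xyz']
    return dict(img=d['image'],K=d['camera_matrix'],k=d['k1'],R=np.array(R),p=np.array(p))
def ray(c,uv):
    q=cv2.undistortPoints(np.array([[uv]],float),c['K'],np.array([c['k'],0,0,0.]))[0,0]
    v=c['R']@np.array([q[0],-q[1],-1]); return v/np.linalg.norm(v)
def onz(c,uv,z):
    v=ray(c,uv); return c['p']+v*(z-c['p'][2])/v[2]
def tri(obs):
    A=np.zeros((3,3));b=np.zeros(3)
    for c,uv in obs:
        v=ray(c,uv);P=np.eye(3)-np.outer(v,v);A+=P;b+=P@c['p']
    x=np.linalg.solve(A,b)
    return x,[np.linalg.norm(np.cross(x-c['p'],ray(c,uv))) for c,uv in obs]
def proj(c,X):
    v=c['R'].T@(np.array(X,float)-c['p'])
    return cv2.projectPoints(np.array([[[v[0],-v[1],-v[2]]]]),np.zeros(3),np.zeros(3),c['K'],np.array([c['k'],0,0,0.]))[0][0,0]
def save(c,n): 
    import pickle; pickle.dump(c,open(n+'.pkl','wb')); cv2.imwrite(f'pics/{n}.png',c['img'])
def load(n):
    import pickle; return pickle.load(open(n+'.pkl','rb'))
E
python3 - <<'E'
from h import *
a=cam('scene');b=cam('side')
for n,p,z in [('handle',(275,180),.06),('fix-l',(350,237),.06),('fix-r',(470,250),.04),('tray',(274,195),.01),('tin',(265,225),.045)]: print(n,onz(a,p,z).round(3))
for n,p,z in [('handle',(341,240),.06),('fin',(331,180),.06),('r',(280,142),.04),('tin',(378,222),.045)]: print(n,onz(b,p,z).round(3))
E
```

```text
handle [ 0.535 -0.178  0.06 ]
fix-l [0.612 0.04  0.06 ]
fix-r [0.533 0.287 0.04 ]
tray [ 0.545 -0.182  0.01 ]
tin [ 0.647 -0.149  0.045]
handle [ 0.536 -0.181  0.06 ]
fin [0.596 0.02  0.06 ]
r [0.53  0.268 0.04 ]
tin [ 0.647 -0.15   0.045]
```

Call:
{"fn": "arm_command", "kwargs": {"rows": [[33,-31,-3,-0.79],[33,-31,-3,-0.79],[33,-31,-3,-0.79],[33,-31,-3,-0.79],[33,-31,-3,-0.79],[33,-31,-3,-0.79],[33,-31,-3,-0.79],[33,-31,-3,-0.79],[33,-31,-3,-0.79],[33,-31,-3,-0.79],[33,-31,-3,-0.79],[33,-31,-3,-0.79]]}}

```text
clock: 1.75
tcp_pos: [0.5671, 0.1591, 0.1971]
orientation: [[-0.308, 0.952, 0.001], [0.952, 0.308, 0.0], [-0.0, 0.001, -1.0]]
wrist_force: [-0.7, 0.3, -0.3]
grip_width: 0.999
finger_force: 0.0
```

```bash
python3 - <<'E'
from h import *
s=get_state();print(s['clock'],s['tcp_pos'],s['orientation'],s['joints'],abs(s['qd']).max())
c=cam('wrist');save(c,'w1')
E
```

```text
1.75 [0.56711948 0.1591468  0.1971492 ] [[-3.07515746e-01  9.51542847e-01  5.25476613e-04]
 [ 9.51542992e-01  3.07515710e-01  1.49151734e-04]
 [-1.96680480e-05  5.45880095e-04 -9.99999851e-01]] [ 8.22050516e+00  2.76310697e+01  7.94815307e+01  4.34618580e-03
  7.28563795e+01 -9.69035654e+00] 0.505880085146156
```

View pics/w1.png

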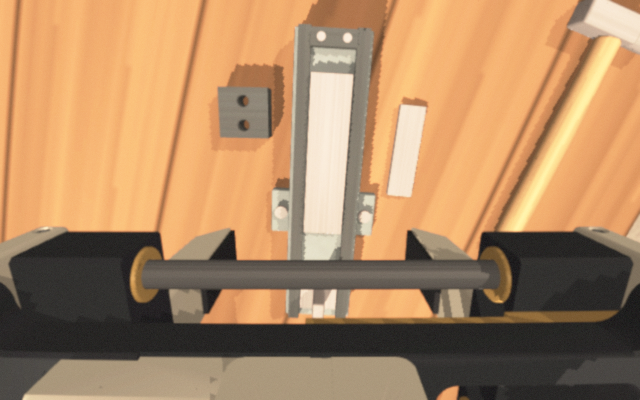

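Wrist view: bar from row 72 to row 235 at columns 305–355, rails at columns 297/371, fixed stop at row ~50, setblock (245,112), offcut (406,150). The gripper hides the sliding stop, so I'll step back along the fixture.

Call:
{"fn": "arm_command", "kwargs": {"rows": [[5.5,-17,0,0],[5.5,-17,0,0],[5.5,-17,0,0],[5.5,-17,0,0],[5.5,-17,0,0],[5.5,-17,0,0]]}}

```text
clock: 2.55
tcp_pos: [0.6223, -0.0102, 0.1969]
orientation: [[-0.308, 0.951, -0.0], [0.951, 0.308, 0.0], [0.0, 0.0, -1.0]]
wrist_force: [-0.2, 0.2, 0.4]
grip_width: 1.003
finger_force: 0.0
```

```bash
python3 - <<'E'
from h import *
s=get_state();print(s['clock'],s['tcp_pos'],abs(s['qd']).max())
c=cam('wrist');save(c,'w2')
E
```

```text
2.55 [ 0.62232521 -0.01024854  0.1968762 ] 0.19654572701431858
```

View pics/w2.png

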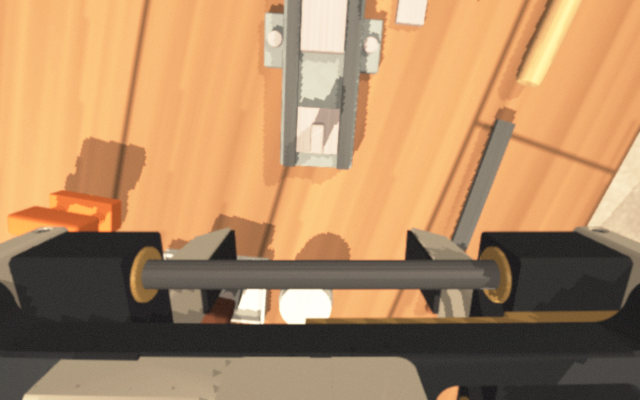

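Call:
{"fn": "arm_command", "kwargs": {"rows": [[-3,-32,0,0],[-3,-32,0,0],[-3,-32,0,0],[-3,-32,0,0],[-3,-32,0,0],[-3,-32,0,0],[-3,-32,0,0],[-3,-32,0,0],[-3,-32,0,0]]}}

```text
clock: 3.72
tcp_pos: [0.5933, -0.33, 0.1971]
orientation: [[-0.308, 0.951, 0.0], [0.951, 0.308, 0.0], [-0.0, 0.0, -1.0]]
wrist_force: [-0.3, 1.1, -0.3]
grip_width: 0.999
finger_force: 0.0
```

```bash
python3 - <<'E'
from h import *
s=get_state();print(s['clock'],s['tcp_pos'],abs(s['qd']).max())
c=cam('wrist');save(c,'w3')
E
```

```text
3.725 [ 0.59331701 -0.32997952  0.19711693] 0.3761597040498773
```

View pics/w3.png

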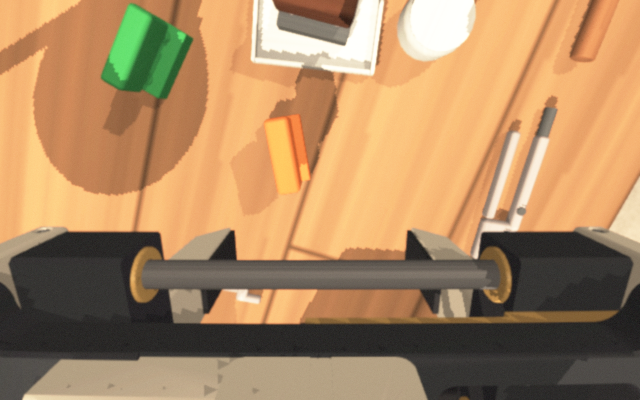

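View w2: fin at (317,138) on its base, channel end at row 165. View w3: lapper handle at (315,8) partly cut off, tray's near wall at row ~70, tin (437,20). The lapper lies crosswise in this view. One more view, a bit further forward.

Call:
{"fn": "arm_command", "kwargs": {"rows": [[-3,8,0,0],[-3,8,0,0],[-3,8,0,0],[-3,8,0,0]]}}

```text
clock: 4.28
tcp_pos: [0.5632, -0.2523, 0.1971]
orientation: [[-0.306, 0.952, 0.001], [0.952, 0.306, -0.001], [-0.001, 0.001, -1.0]]
wrist_force: [-0.4, -0.2, -0.6]
grip_width: 1.002
finger_force: 0.0
```

```bash
python3 - <<'E'
from h import *
s=get_state();print(s['clock'],s['tcp_pos'],abs(s['qd']).max())
c=cam('wrist');save(c,'w4')
w2=load('w2')
a=cv2.resize(c['img'][0:230,180:500],None,fx=2,fy=2,interpolation=cv2.INTER_CUBIC)[:,:]
cv2.imwrite('pics/w4c.png',cv2.resize(c['img'][20:200,200:440],None,fx=3.3,fy=3.3,interpolation=cv2.INTER_CUBIC))
cv2.imwrite('pics/w2c.png',cv2.resize(w2['img'][0:180,230:420],None,fx=3.3,fy=3.3,interpolation=cv2.INTER_CUBIC))
E
```

```text
4.275 [ 0.56321629 -0.25228271  0.19714315] 0.8180408400130474
```

View pics/w4c.png

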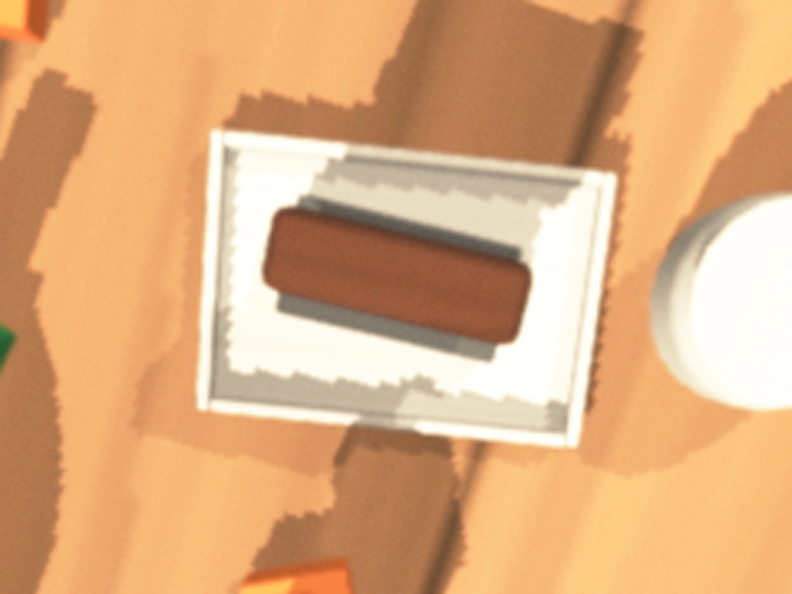

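View pics/w2c.png

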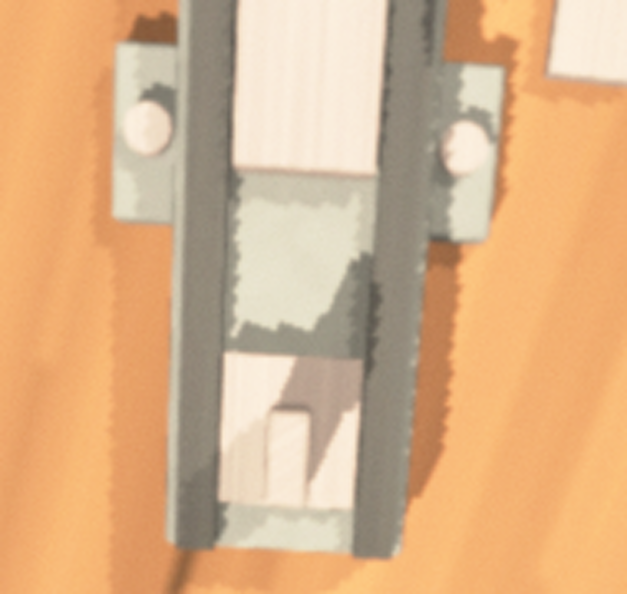

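Crops: in w4c the handle (brown, tall block on the grey sole in the white tray) has its middle at crop (397,275); it is the right one. In w2c the fin top spans crop (268–310, 410–507), the stop's pushing edge is at y≈355 and the bar's end at y≈173.

```bash
python3 - <<'E'
from h import *
w1,w2,w3,w4=[load(f'w{i}') for i in(1,2,3,4)]
a=lambda x,y:(230+x/3.3,y/3.3); t=lambda x,y:(200+x/3.3,20+y/3.3)
def P(n,c,p,z): r=onz(c,p,z);print(n,r.round(4));return r
fl=P('fixnearL',w2,a(172,546),.037);fr=P('fixnearR',w2,a(403,556),.037)
il=P('inner nearL',w2,a(217,548),.037);ir=P('inner nearR',w2,a(353,555),.037)
jl=P('inner L up',w2,a(229,60),.037);jr=P('inner R up',w2,a(385,60),.037)
f1=P('finFL',w2,a(270,409),.075);f2=P('finFR',w2,a(310,409),.075);f3=P('finNL',w2,a(264,505),.075);f4=P('finNR',w2,a(305,507),.075)
p1=P('pushL',w2,a(221,353),.039);p2=P('pushR',w2,a(362,358),.039)
b1=P('barNL',w2,a(234,168),.042);b2=P('barNR',w2,a(378,176),.042)
# w1 sub-edges
g=cv2.cvtColor(w1['img'],cv2.COLOR_BGR2GRAY).astype(int)
print('col330',g[20:90,322].tolist());print('row150',g[150,280:375].tolist())
print('lower col325',g[225:245,325].tolist())
# handle masks
def mask(c,lo,hi,roi):
    h=cv2.cvtColor(c['img'],cv2.COLOR_BGR2HSV);m=cv2.inRange(h,lo,hi);z=np.zeros_like(m);x0,y0,x1,y1=roi;z[y0:y1,x0:x1]=m[y0:y1,x0:x1];return z
for n,c,roi in[('w4',w4,(270,70,375,135)),('scene',cam('scene'),(255,160,300,205)),('side',cam('side'),(315,220,370,265))]:
    b=c['img'].astype(int);m=((b[...,2]<140)&(b[...,2]>b[...,0]*1.45)).astype(np.uint8)
    z=np.zeros_like(m);x0,y0,x1,y1=roi;z[y0:y1,x0:x1]=m[y0:y1,x0:x1]
    k=max(cv2.findContours(z,cv2.RETR_EXTERNAL,cv2.CHAIN_APPROX_NONE)[0],key=cv2.contourArea)
    print(n,cv2.contourArea(k),cv2.boundingRect(k),cv2.minAreaRect(k),cv2.boxPoints(cv2.minAreaRect(k)).round(1).tolist())
T=[P('tray',w4,t(x,y),.014) for x,y in[(214,132),(614,174),(577,445),(200,408)]];print(np.mean(T,0))
H=[P('hand',w4,t(x,y),.076) for x,y in[(280,207),(530,265),(512,345),(265,285)]];print(np.mean(H,0))
S=[P('sole',w4,t(x,y),.024) for x,y in[(300,196),(520,248),(493,360),(280,310)]];print(np.mean(S,0))
E
```

```text
fixnearL [ 0.5805 -0.0061  0.037 ]
fixnearR [0.6491 0.0127 0.037 ]
inner nearL [ 0.5939 -0.0025  0.037 ]
inner nearR [0.6344 0.0083 0.037 ]
inner L up [0.5579 0.1284 0.037 ]
inner R up [0.5987 0.1416 0.037 ]
finFL [0.5974 0.0439 0.075 ]
finFR [0.6074 0.0471 0.075 ]
finNL [0.6034 0.0195 0.075 ]
finNR [0.614  0.0223 0.075 ]
pushL [0.5785 0.0532 0.039 ]
pushR [0.6181 0.0645 0.039 ]
barNL [0.5678 0.1017 0.042 ]
barNR [0.6064 0.112  0.042 ]
col330 [117, 118, 117, 118, 117, 119, 125, 135, 137, 139, 155, 198, 232, 239, 241, 239, 240, 239, 241, 235, 211, 160, 135, 136, 132, 123, 115, 137, 173, 193, 197, 196, 198, 200, 203, 215, 218, 222, 222, 221, 220, 199, 166, 151, 151, 149, 148, 148, 149, 146, 150, 157, 193, 227, 235, 238, 237, 236, 236, 238, 238, 238, 237, 237, 237, 237, 238, 238, 237, 238]
row150 [163, 163, 166, 165, 168, 168, 169, 168, 167, 164, 167, 186, 195, 181, 147, 130, 133, 131, 132, 131, 131, 130, 129, 127, 124, 116, 136, 194, 227, 233, 233, 236, 235, 235, 234, 234, 235, 235, 236, 236, 236, 236, 238, 240, 240, 240, 240, 238, 237, 237, 235, 237, 238, 239, 237, 235, 237, 236, 236,
[... 914 characters left out ...]
078), (27.44051170349121, 33.8801383972168), 54.782405853271484) [[316.20001220703125, 235.39999389648438], [343.8999938964844, 215.8000030517578], [359.70001220703125, 238.3000030517578], [332.0, 257.79998779296875]]
tray [ 0.474  -0.1554  0.014 ]
tray [ 0.5941 -0.1295  0.014 ]
tray [ 0.6122 -0.2112  0.014 ]
tray [ 0.4917 -0.2372  0.014 ]
[ 0.54300984 -0.18332867  0.014     ]
hand [ 0.507 -0.173  0.076]
hand [ 0.572  -0.1669  0.076 ]
hand [ 0.5742 -0.1873  0.076 ]
hand [ 0.5086 -0.1924  0.076 ]
[ 0.540453   -0.17990007  0.076     ]
sole [ 0.5053 -0.1657  0.024 ]
sole [ 0.573  -0.1597  0.024 ]
sole [ 0.5761 -0.1936  0.024 ]
sole [ 0.5088 -0.1994  0.024 ]
[ 0.54078733 -0.17959244  0.024     ]
```

```bash
python3 - <<'E'
from h import *
w1,w2,w4=[load(f'w{i}') for i in(1,2,4)]
a=lambda x,y:(230+x/3.3,y/3.3)
print('bar near mid',tri([(w1,(322,234.5)),(w2,a(306,172))]))
sc,si=cam('scene'),cam('side')
print('handle',tri([(sc,(273.1,180.4)),(si,(338,238))]))
print('handle3',tri([(sc,(273.8,179)),(si,(338,236)),(w4,(320.3,103.3))]))
print('fixed stop gap w1', onz(w1,(331,72.5),.042),onz(w1,(331,61.5),.030),onz(w1,(331,48),.039),onz(w1,(334,29),.037))
for n,X in[('fintop',(.6055,.0332,.075)),]: print(proj(sc,X),proj(si,X))
cv2.imwrite('pics/ss.png',np.hstack([cv2.resize(sc['img'][215:275,320:390],(400,343),interpolation=3),cv2.resize(si['img'][150:210,295:365],(400,343),interpolation=3)]))
E
```

```text
bar near mid (array([0.58671338, 0.10658137, 0.04287642]), [np.float64(0.0004590514619113569), np.float64(0.00045905146191144885)])
handle (array([ 0.53492739, -0.17857876,  0.06224018]), [np.float64(0.004791372110081421), np.float64(0.004791372110081579)])
handle3 (array([ 0.53674627, -0.17769226,  0.06820962]), [np.float64(0.0021854729419502478), np.float64(0.006022309479583993), np.float64(0.0038909535102294394)])
fixed stop gap w1 [0.54475235 0.26192115 0.042     ] [0.54158338 0.27273795 0.03      ] [0.53804957 0.28246562 0.039     ] [0.53554593 0.29896908 0.037     ]
[348.32810385 229.87113355] [332.52318358 171.84172521]
```

View pics/ss.png

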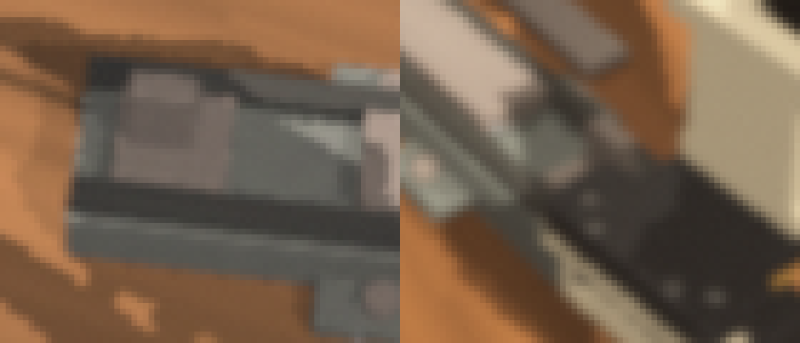

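Call:
{"fn": "arm_command", "kwargs": {"rows": [[4.2,28.5,0,-0.045],[4.2,28.5,0,-0.045],[4.2,28.5,0,-0.045],[4.2,28.5,0,-0.045],[4.2,28.5,0,-0.045],[4.2,28.5,0,-0.045],[4.2,28.5,-9,-0.045],[4.2,28.5,-9,-0.045],[4.2,28.5,-9,-0.045]], "grip": 5}}

```text
clock: 5.65
tcp_pos: [0.6033, 0.0318, 0.1044]
orientation: [[-0.261, 0.965, -0.005], [0.965, 0.261, 0.0], [0.001, -0.005, -1.0]]
wrist_force: [0.7, 0.3, -0.5]
grip_width: 0.546
finger_force: 0.0
```

The bar's top triangulates to z≈0.043. The fin top reprojects within 1 px in the scene picture (348.9,229.3), so the heights agree. Descending and gripping the fin.

Call:
{"fn": "arm_command", "kwargs": {"rows": [[0,0,-3,0],[0,0,-6.1,0],[0,0,-6.1,0],[0,0,-6.1,0]]}}

```text
clock: 6.15
tcp_pos: [0.6061, 0.0326, 0.0479]
orientation: [[-0.262, 0.965, 0.003], [0.965, 0.262, -0.0], [-0.001, 0.003, -1.0]]
wrist_force: [0.5, 0.6, 0.2]
grip_width: 0.543
finger_force: 0.0
```

Call:
{"fn": "arm_command", "kwargs": {"rows": [[0,0,0,0],[0,0,0,0],[0,0,0,0],[0,0,0,0],[0,0,0,0]], "grip": 0, "squeeze": 25}}

```text
clock: 6.78
tcp_pos: [0.6048, 0.0332, 0.0458]
orientation: [[-0.262, 0.965, 0.0], [0.965, 0.262, 0.0], [0.0, 0.0, -1.0]]
wrist_force: [0.0, -0.5, 1.0]
grip_width: 0.129
finger_force: 25.0
```

Call:
{"fn": "arm_command", "kwargs": {"rows": [[-0.157,0.579,0,0],[-0.314,1.158,0,0],[-0.471,1.737,0,0],[-0.628,2.316,0,0],[-0.785,2.895,0,0],[-0.942,3.474,0,0],[-1.1,4.053,0,0],[-1.257,4.632,0,0],[-1.414,5.211,0,0],[-1.57,5.79,0,0],[-1.57,5.79,0,0]]}}

```text
clock: 8.15
tcp_pos: [0.59, 0.09, 0.0458]
orientation: [[-0.263, 0.965, 0.002], [0.965, 0.263, -0.002], [-0.002, 0.002, -1.0]]
wrist_force: [4.0, -5.5, -1.4]
grip_width: 0.132
finger_force: 25.0
```

Call:
{"fn": "arm_command", "kwargs": {"rows": [[-0.052,0.193,0,0],[-0.105,0.386,0,0],[-0.157,0.579,0,0],[-0.209,0.772,0,0],[-0.209,0.772,0,0]]}}

```text
clock: 8.78
tcp_pos: [0.5881, 0.0971, 0.0459]
orientation: [[-0.262, 0.965, 0.003], [0.965, 0.262, -0.002], [-0.003, 0.002, -1.0]]
wrist_force: [3.8, -7.0, -1.6]
grip_width: 0.125
finger_force: 25.0
```

Call:
{"fn": "arm_command", "kwargs": {"rows": [[-0.026,0.097,0,0],[-0.052,0.193,0,0],[-0.052,0.193,0,0]]}}

```text
clock: 9.15
tcp_pos: [0.5877, 0.0989, 0.0459]
orientation: [[-0.262, 0.965, 0.003], [0.965, 0.262, -0.002], [-0.003, 0.002, -1.0]]
wrist_force: [4.1, -7.8, -0.5]
grip_width: 0.131
finger_force: 25.0
```

Call:
{"fn": "arm_command", "kwargs": {"rows": [[-0.026,0.097,0,0],[-0.052,0.193,0,0],[-0.052,0.193,0,0]]}}

```text
clock: 9.52
tcp_pos: [0.5871, 0.1008, 0.0459]
orientation: [[-0.262, 0.965, 0.003], [0.965, 0.262, -0.002], [-0.003, 0.002, -1.0]]
wrist_force: [4.1, -7.3, -1.0]
grip_width: 0.128
finger_force: 25.0
```

Call:
{"fn": "arm_command", "kwargs": {"rows": [[-0.026,0.097,0,0],[-0.052,0.193,0,0],[-0.052,0.193,0,0]]}}

```text
clock: 9.9
tcp_pos: [0.5867, 0.1027, 0.0459]
orientation: [[-0.262, 0.965, 0.003], [0.965, 0.262, -0.002], [-0.003, 0.002, -1.0]]
wrist_force: [4.2, -7.2, -1.4]
grip_width: 0.128
finger_force: 25.0
```

Call:
{"fn": "arm_command", "kwargs": {"rows": [[-0.026,0.097,0,0],[-0.052,0.193,0,0],[-0.052,0.193,0,0]]}}

```text
clock: 10.28
tcp_pos: [0.5864, 0.1037, 0.0459]
orientation: [[-0.262, 0.965, 0.003], [0.965, 0.262, -0.004], [-0.004, 0.002, -1.0]]
wrist_force: [4.0, -12.5, -1.2]
grip_width: 0.131
finger_force: 25.0
```

Call:
{"fn": "arm_command", "kwargs": {"rows": [[-0.026,0.097,0,0],[-0.052,0.193,0,0],[-0.052,0.193,0,0]]}}

```text
clock: 10.65
tcp_pos: [0.5864, 0.1038, 0.0459]
orientation: [[-0.262, 0.965, 0.004], [0.965, 0.262, -0.006], [-0.007, 0.002, -1.0]]
wrist_force: [6.6, -20.3, -2.7]
grip_width: 0.13
finger_force: 25.0
```

Call:
{"fn": "arm_command", "kwargs": {"rows": [[-0.026,0.097,0,0],[-0.052,0.193,0,0],[-0.052,0.193,0,0]]}}

```text
clock: 11.02
tcp_pos: [0.5864, 0.1039, 0.0459]
orientation: [[-0.262, 0.965, 0.004], [0.965, 0.262, -0.008], [-0.009, 0.002, -1.0]]
wrist_force: [8.3, -27.8, -3.1]
grip_width: 0.131
finger_force: 25.0
```

Force climbs with no motion, so the bar is snug after about 73 mm. Easing off, releasing and lifting.

Call:
{"fn": "arm_command", "kwargs": {"rows": [[0.05,-0.19,0,0],[0.09,-0.34,0,0],[0.09,-0.34,0,0]]}}

```text
clock: 11.4
tcp_pos: [0.5863, 0.1039, 0.0459]
orientation: [[-0.262, 0.965, 0.003], [0.965, 0.262, -0.004], [-0.005, 0.002, -1.0]]
wrist_force: [5.0, -12.8, -2.9]
grip_width: 0.124
finger_force: 25.0
```

Call:
{"fn": "arm_command", "kwargs": {"rows": [[0,0,0,0],[0,0,0,0],[0,0,0,0],[0,0,3,0],[0,0,8,0],[0,0,14,0],[0,0,14,0],[0,0,14,0]], "grip": 5}}

```text
clock: 12.4
tcp_pos: [0.5842, 0.1072, 0.1854]
orientation: [[-0.263, 0.965, -0.0], [0.965, 0.263, 0.0], [0.0, -0.0, -1.0]]
wrist_force: [-0.7, 1.5, -0.9]
grip_width: 0.545
finger_force: 0.0
```

```bash
python3 - <<'E'
from h import *
s=get_state();print(s['clock'],s['tcp_pos'],s['joints'],abs(s['qd']).max())
c=cam('wrist');save(c,'w5')
cv2.imwrite('pics/w5c.png',cv2.resize(c['img'][0:240,220:440],None,fx=2.5,fy=2.5,interpolation=3))
E
```

```text
12.4 [0.58417422 0.10722027 0.18539073] [ 3.00743832e+00  2.87290545e+01  7.95670579e+01  4.46636058e-03
  7.17275880e+01 -1.22620644e+01] 1.6466189333046024
```

View pics/w5c.png

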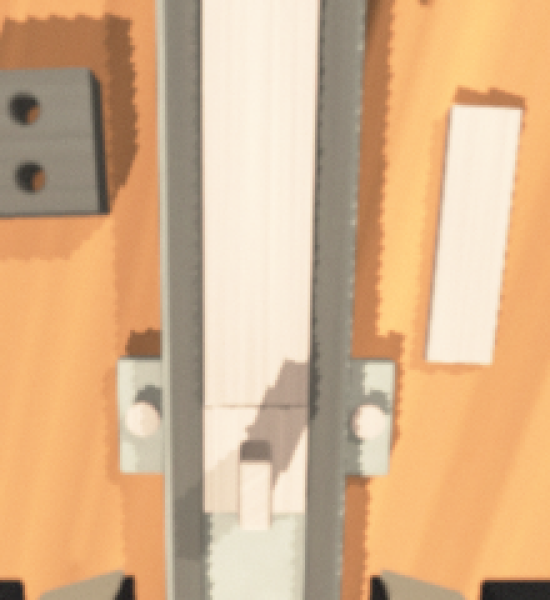

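The bar's near end butts against the stop: seam at crop (203–308, 406), fin clear of the gripper, offcut and setblock undisturbed. Next, the lapper.

```bash
python3 - <<'E'
from h import *
c=load('w5');f=lambda x,y:(220+x/2.5,y/2.5)
for n,p,z in[('seamL',f(203,405),.042),('seamR',f(308,406),.042),('barL0',f(201,5),.042),('barR0',f(318.5,5),.042),('railL0',f(163,5),.037),('railR0',f(364,5),.037),('railL1',f(162,406),.037),('railR1',f(347,406),.037)]: print(n,onz(c,p,z).round(4))
E
```

```text
seamL [0.5607 0.1245 0.042 ]
seamR [0.5997 0.1347 0.042 ]
barL0 [0.526  0.2572 0.042 ]
barR0 [0.5646 0.2677 0.042 ]
railL0 [0.5126 0.2552 0.037 ]
railR0 [0.5798 0.2735 0.037 ]
railL1 [0.5453 0.1191 0.037 ]
railR1 [0.6149 0.138  0.037 ]
```

Call:
{"fn": "arm_command", "kwargs": {"rows": [[-4.35,-28.7,0,1.392],[-4.35,-28.7,0,1.392],[-4.35,-28.7,0,1.392],[-4.35,-28.7,0,1.392],[-4.35,-28.7,0,1.392],[-4.35,-28.7,0,1.392],[-4.35,-28.7,-2,1.392],[-4.35,-28.7,-5,1.392],[-4.35,-28.7,-5,1.392],[-4.35,-28.7,-5,1.392],[-4.35,-28.7,-5,1.392],[-4.35,-28.7,-5,1.392]]}}

```text
clock: 13.95
tcp_pos: [0.5415, -0.1802, 0.1366]
orientation: [[-0.996, -0.086, 0.001], [-0.086, 0.996, -0.001], [-0.001, -0.001, -1.0]]
wrist_force: [0.4, -0.9, -0.5]
grip_width: 0.546
finger_force: 0.0
```

Call:
{"fn": "arm_command", "kwargs": {"rows": [[-0.08,0.04,-3,0],[-0.08,0.04,-6,0],[-0.08,0.04,-9.1,0],[-0.08,0.04,-9.1,0],[-0.08,0.04,-9.1,0],[-0.08,0.04,-9.1,0]]}}

```text
clock: 14.7
tcp_pos: [0.5413, -0.1801, 0.0463]
orientation: [[-0.996, -0.087, 0.003], [-0.087, 0.996, -0.001], [-0.002, -0.001, -1.0]]
wrist_force: [0.3, -0.3, 0.6]
grip_width: 0.545
finger_force: 0.0
```

Call:
{"fn": "arm_command", "kwargs": {"rows": [[0,0,0,0],[0,0,0,0],[0,0,0,0],[0,0,0,0],[0,0,0,0]], "grip": 0, "squeeze": 30}}

```text
clock: 15.32
tcp_pos: [0.5403, -0.1796, 0.0448]
orientation: [[-0.996, -0.087, -0.0], [-0.087, 0.996, 0.0], [0.0, 0.0, -1.0]]
wrist_force: [0.6, 0.6, 1.8]
grip_width: 0.239
finger_force: 29.9
```

Call:
{"fn": "arm_command", "kwargs": {"rows": [[0,0,2,0],[0,0,5,0],[0,0,10.5,0],[0,0,10.5,0],[0,0,10.5,0],[0,0,10.5,0]]}}

```text
clock: 16.08
tcp_pos: [0.5393, -0.1792, 0.1478]
orientation: [[-0.996, -0.087, -0.004], [-0.087, 0.996, 0.002], [0.003, 0.002, -1.0]]
wrist_force: [0.3, -0.1, -2.9]
grip_width: 0.238
finger_force: 30.0
```

Call:
{"fn": "arm_command", "kwargs": {"rows": [[0.34,3.82,0,-0.15],[0.67,7.63,0,-0.31],[1.0,11.5,0,-0.47],[1.35,15.3,0,-0.62],[1.68,19.1,0,-0.78],[2.02,22.9,0,-0.93],[2.36,26.7,0,-1.09],[2.7,30.5,0,-1.24],[3.03,34.35,0,-1.401],[3.03,34.35,0,-1.401],[3.03,34.35,0,-1.401],[3.03,34.35,-4,-1.401],[3.03,34.35,-4,-1.401],[3.03,34.35,-4,-1.401],[3.03,34.35,-4,-1.401]]}}

```text
clock: 17.95
tcp_pos: [0.5716, 0.1636, 0.1112]
orientation: [[-0.254, 0.967, 0.003], [0.967, 0.254, 0.0], [-0.0, 0.003, -1.0]]
wrist_force: [0.1, -0.5, -3.9]
grip_width: 0.237
finger_force: 30.0
```

```bash
python3 - <<'E'
from h import *
s=get_state();print(s['clock'],s['tcp_pos'],s['orientation'][:,0],s['wrist_force'],s['wrist_torque'],abs(s['qd']).max(),np.degrees(np.arctan2(s['orientation'][1,0],s['orientation'][0,0])))
E
```

```text
17.95 [0.57158137 0.16360775 0.11123364] [-2.53864212e-01  9.67239821e-01 -3.00100610e-04] [ 0.12767513 -0.46510508 -3.91312135] [-0.06859075  0.03629688  0.02910567] 0.2455907247461281 104.70629550231489
```

Call:
{"fn": "arm_command", "kwargs": {"rows": [[-0.1,0.03,-1,0],[-0.1,0.03,-2,0],[-0.1,0.03,-2.2,0],[-0.1,0.03,-2.2,0],[-0.1,0.03,-2.2,0],[-0.1,0.03,-2.2,0]]}}

```text
clock: 18.7
tcp_pos: [0.5699, 0.1642, 0.088]
orientation: [[-0.254, 0.967, 0.001], [0.967, 0.254, 0.0], [-0.0, 0.001, -1.0]]
wrist_force: [0.8, 0.1, -3.1]
grip_width: 0.242
finger_force: 30.0
```

```bash
python3 - <<'E'
from h import *
s=get_state();print(s['clock'],s['tcp_pos'],s['wrist_force'])
sc=cam('scene')
u=np.array([-.2538,.9673,0]);v=np.array([.9673,.2538,0]);g=s['tcp_pos']+[0,0,.0188]
x0,y0=proj(sc,g).astype(int)
for n,e in[('rear',-1),('front',1)]:
  for z in(.004,-.020): print(n,z,proj(sc,g+u*.035*e+v*.011+[0,0,z]).round(1))
  print(n,'sole top',proj(sc,g+u*.035*e+v*.018+[0,0,-.039]).round(1))
  print(n,'sole bot',proj(sc,g+u*.035*e+v*.018+[0,0,-.059]).round(1))
print(x0,y0)
cv2.imwrite('pics/lap.png',cv2.resize(sc['img'][y0-30:y0+45,x0-50:x0+50],None,fx=8,fy=8,interpolation=cv2.INTER_CUBIC));print('crop origin',x0-50,y0-30)
E
```

```text
18.7 [0.56985935 0.1641901  0.08802263] [ 0.83439177  0.05934601 -3.13082998]
rear 0.004 [397.8 230.5]
rear -0.02 [396.3 236.5]
rear sole top [395.1 244. ]
rear sole bot [393.9 248.6]
front 0.004 [432.6 234.5]
front -0.02 [430.4 240.4]
front sole top [428.7 247.9]
front sole bot [427.  252.5]
414 228
crop origin 364 198
```

View pics/lap.png

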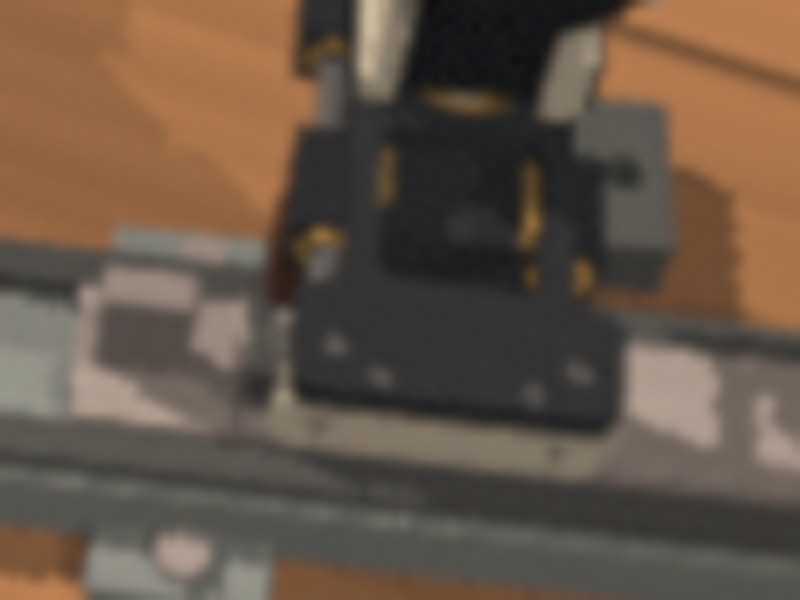

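The crop shows the sole's rear edge at about crop (249,368), which matches the predicted (395,244) px, next to the stop/bar seam. Lowering to contact.

Call:
{"fn": "arm_command", "kwargs": {"rows": [[0.03,0,-0.2,0],[0.03,0,-0.4,0],[0.03,0,-0.6,0],[0.03,0,-0.6,0],[0.03,0,-0.6,0]]}}

```text
clock: 19.38
tcp_pos: [0.57, 0.1641, 0.0821]
orientation: [[-0.254, 0.967, 0.0], [0.967, 0.254, 0.0], [-0.0, 0.0, -1.0]]
wrist_force: [-1.3, -0.5, 1.8]
grip_width: 0.239
finger_force: 30.0
```

Call:
{"fn": "arm_command", "kwargs": {"rows": [[0,0,-0.1,0],[0,0,-0.2,0],[0,0,-0.2,0],[0,0,-0.2,0]]}}

```text
clock: 19.88
tcp_pos: [0.57, 0.1642, 0.0798]
orientation: [[-0.254, 0.967, 0.0], [0.967, 0.254, 0.0], [-0.0, 0.0, -1.0]]
wrist_force: [-1.5, -0.4, 2.7]
grip_width: 0.241
finger_force: 30.0
```

Call:
{"fn": "arm_command", "kwargs": {"rows": [[0,0,-0.1,0],[0,0,-0.2,0],[0,0,-0.2,0],[0,0,-0.2,0]]}}

```text
clock: 20.38
tcp_pos: [0.57, 0.1642, 0.0778]
orientation: [[-0.254, 0.967, 0.0], [0.967, 0.254, 0.0], [-0.0, 0.0, -1.0]]
wrist_force: [-1.1, -0.7, 3.9]
grip_width: 0.239
finger_force: 30.0
```

Call:
{"fn": "arm_command", "kwargs": {"rows": [[0,0,-0.1,0],[0,0,-0.2,0],[0,0,-0.2,0],[0,0,-0.2,0]]}}

```text
clock: 20.88
tcp_pos: [0.57, 0.1641, 0.0758]
orientation: [[-0.254, 0.967, 0.0], [0.967, 0.254, 0.0], [-0.0, 0.0, -1.0]]
wrist_force: [-1.3, -0.6, 4.4]
grip_width: 0.237
finger_force: 30.0
```

```bash
python3 - <<'E'
from h import *
F=[]
for i in range(6): cam('side'); s=get_state();F.append(np.r_[s['wrist_force'],s['tcp_pos']*1000])
print(s['clock'],np.mean(F,0).round(2),np.std(F,0).round(2))
E
```

```text
21.175 [ -1.1   -0.76   3.99 570.02 164.16  75.8 ] [0.49 0.53 0.13 0.01 0.01 0.01]
```

Call:
{"fn": "arm_command", "kwargs": {"rows": [[-0.051,0.193,0,0],[-0.152,0.58,0,0],[-0.254,0.967,0,0],[-0.355,1.354,0,0],[-0.457,1.741,0,0],[-0.558,2.128,0,0],[-0.66,2.515,0,0],[-0.761,2.902,0,0],[-0.863,3.289,0,0],[-0.964,3.675,0,0],[-1.066,4.062,0,0]]}}

```text
clock: 22.55
tcp_pos: [0.5592, 0.205, 0.0757]
orientation: [[-0.254, 0.967, 0.0], [0.967, 0.254, 0.0], [-0.0, 0.0, -1.0]]
wrist_force: [1.3, -4.4, 4.3]
grip_width: 0.235
finger_force: 30.0
```

Call:
{"fn": "arm_command", "kwargs": {"rows": [[-0.102,0.387,0,0],[-0.203,0.774,0,0],[-0.305,1.161,0,0],[-0.406,1.548,0,0],[-0.508,1.935,0,0],[-0.609,2.322,0,0],[-0.711,2.708,0,0],[-0.812,3.095,0,0],[-0.914,3.482,0,0],[-1.015,3.869,0,0],[-1.117,4.256,0,0],[-1.177,4.488,0,0],[-1.22,4.65,0,0],[-1.22,4.65,0,0],[-1.22,4.65,0,0]]}}

```text
clock: 24.42
tcp_pos: [0.547, 0.2515, 0.0757]
orientation: [[-0.254, 0.967, -0.0], [0.967, 0.254, 0.0], [0.001, 0.0, -1.0]]
wrist_force: [0.2, -2.2, 3.9]
grip_width: 0.238
finger_force: 30.0
```

Call:
{"fn": "arm_command", "kwargs": {"rows": [[0,0,0.7,0],[0,0,2,0],[0,0,5,0],[0,0,7.5,0],[0,0,7.5,0]]}}

```text
clock: 25.05
tcp_pos: [0.5476, 0.2519, 0.1525]
orientation: [[-0.254, 0.967, 0.003], [0.967, 0.254, 0.002], [0.001, 0.003, -1.0]]
wrist_force: [-0.5, -0.3, -3.5]
grip_width: 0.241
finger_force: 30.0
```

Call:
{"fn": "arm_command", "kwargs": {"rows": [[-0.05,-3.6,0,0.12],[-0.1,-7.2,0,0.24],[-0.15,-10.8,0,0.36],[-0.2,-14.4,0,0.48],[-0.25,-18,0,0.6],[-0.3,-21.6,0,0.72],[-0.35,-25.2,0,0.84],[-0.4,-28.8,0,0.96],[-0.45,-32.4,0,1.08],[-0.55,-36,0,1.2],[-0.6,-39.6,0,1.32],[-0.65,-43.1,0,1.401],[-0.65,-43.1,0,1.401],[-0.65,-43.1,-5,1.401],[-0.65,-43.1,-8,1.401],[-0.65,-43.1,-8,1.401],[-0.65,-43.1,-8,1.401],[-0.65,-43.1,-8,1.401]]}}

```text
clock: 27.3
tcp_pos: [0.5415, -0.1798, 0.0723]
orientation: [[-0.996, -0.087, 0.002], [-0.087, 0.996, -0.001], [-0.002, -0.001, -1.0]]
wrist_force: [0.5, 0.2, -2.7]
grip_width: 0.241
finger_force: 30.0
```

Call:
{"fn": "arm_command", "kwargs": {"rows": [[-0.07,0,-1,0],[-0.07,0,-2,0],[-0.07,0,-2.5,0],[-0.07,0,-2.75,0],[-0.07,0,-2.75,0],[-0.07,0,-2.75,0]]}}

```text
clock: 28.05
tcp_pos: [0.5398, -0.1797, 0.0436]
orientation: [[-0.996, -0.087, -0.0], [-0.087, 0.996, 0.0], [0.0, 0.0, -1.0]]
wrist_force: [-3.3, 1.4, 1.7]
grip_width: 0.237
finger_force: 30.0
```

Call:
{"fn": "arm_command", "kwargs": {"rows": [[0,0,0,0],[0,0,0,0],[0,0,0,0],[0,0,0,0],[0,0,3,0],[0,0,8,0],[0,0,15,0],[0,0,15,0],[0,0,15,0],[-3,8,15,0],[-8,18,15,0],[-8,24,15,0],[-8,24,15,0],[-8,24,15,0]], "grip": 5}}

```text
clock: 29.8
tcp_pos: [0.4575, 0.0636, 0.1915]
orientation: [[-0.996, -0.092, -0.004], [-0.092, 0.996, 0.001], [0.004, 0.001, -1.0]]
wrist_force: [1.1, -1.2, 1.0]
grip_width: 0.547
finger_force: 0.0
```

```bash
python3 - <<'E'
from h import *
s=get_state();print(s['clock'],s['tcp_pos'],s['wrist_force'],abs(s['qd']).max())
for n,roi in[('scene',(255,160,300,205)),('side',(315,220,370,265))]:
    c=cam(n);b=c['img'].astype(int);m=((b[...,2]<140)&(b[...,2]>b[...,0]*1.45)).astype(np.uint8)
    z=np.zeros_like(m);x0,y0,x1,y1=roi;z[y0:y1,x0:x1]=m[y0:y1,x0:x1]
    k=max(cv2.findContours(z,cv2.RETR_EXTERNAL,cv2.CHAIN_APPROX_NONE)[0],key=cv2.contourArea)
    print(n,cv2.contourArea(k),cv2.boundingRect(k),cv2.minAreaRect(k))
    d=cv2.absdiff(c['img'],cv2.imread(f'pics/{n}0.png')).max(2);d=(cv2.medianBlur(d,3)>40).astype(np.uint8)
    print([tuple(t) for t in cv2.connectedComponentsWithStats(d)[2][1:] if t[4]>15])
E
```

```text
29.8 [0.45748517 0.06355603 0.19145469] [ 1.09485682 -1.18314292  0.97185866] 1.6117633261289093
scene 299.5 (264, 166, 19, 30) ((272.9786682128906, 180.33444213867188), (11.91004467010498, 30.863048553466797), 23.629377365112305)
[(np.int32(375), np.int32(0), np.int32(34), np.int32(27), np.int32(492)), (np.int32(415), np.int32(0), np.int32(22), np.int32(3), np.int32(52)), (np.int32(438), np.int32(0), np.int32(12), np.int32(18), np.int32(155)), (np.int32(458), np.int32(0), np.int32(13), np.int32(23), np.int32(215)), (np.int32(413), np.int32(3), np.int32(20), np.int32(5), np.int32(47)), (np.int32(364), np.int32(10), np.int32(29), np.int32(61), np.int32(637)), (np.int32(484), np.int32(11), np.int32(36), np.int32(20), np.int32(344)), (np.int32(447), np.int32(17), np.int32(10), np.int32(7), np.int32(29)), (np.int32(441), np.int32(18), np.int32(83), np.int32(44), np.int32(1185)), (np.int32(465), np.int32(20), np.int32(11), np.int32(11), np.int32(75)), (np.int32(389), np.int32(33), np.int32(32), np.int32(22), np.int32(250)), (np.int32(618), np.int32(35), np.int32(22), np.int32(26), np.int3
[... 2037 characters left out ...]
.int32(6), np.int32(5), np.int32(22)), (np.int32(91), np.int32(170), np.int32(22), np.int32(47), np.int32(603)), (np.int32(328), np.int32(170), np.int32(13), np.int32(15), np.int32(65)), (np.int32(64), np.int32(175), np.int32(17), np.int32(20), np.int32(62)), (np.int32(326), np.int32(174), np.int32(7), np.int32(11), np.int32(34)), (np.int32(139), np.int32(179), np.int32(19), np.int32(43), np.int32(394)), (np.int32(53), np.int32(185), np.int32(11), np.int32(14), np.int32(54)), (np.int32(68), np.int32(186), np.int32(16), np.int32(29), np.int32(157)), (np.int32(12), np.int32(200), np.int32(74), np.int32(49), np.int32(2354)), (np.int32(0), np.int32(213), np.int32(11), np.int32(6), np.int32(44))]
```

The lapper stands in its tray exactly as at the start, and only the stop and bar have changed around the fixture.

```bash
python3 -c "
from workcell import *
print(hand_in())"
```

```text
the job is handed in; nothing more can be done
None
```

The job is handed in at about 30 s of the 64 s limit: bar clamped snug, one sweep along it at about half sink (estimated from force and height), the lapper back standing in its tray, and the tin, offcut and setting block left in place.

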